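# Load the D-bore collar on the welding fixture's D post

## Robot

A 6-joint arm with a two-finger parallel gripper is mounted at the origin on the work surface. World frame = base frame: x ahead of the robot, y to its left, z up, the work surface at z = 0. Lengths are in m, angles in rad, forces in N, time in s.
With the tool pointing down it reaches from about 0.35 to 0.775 m from the base axis. Payload 7.3 kg.
Tool frame: the origin (TCP) lies midway between the tips of the shut fingers; the grasp point (between the pads) lies 19 mm behind it (robot.grasp_offset is the z of the grasp point in the tool frame, in m); z points along the fingers, y is the direction in which the jaws open and shut (so a half turn about z gives the same grasp; the last joint's range is limited). The gripper opens to 92 mm and grips with 3 to 60 N. Pads are 19 mm wide; open, the fingers measure 130 mm over their backs; the gripper's body (75 mm by 190 mm) begins 47 mm behind the grasp point.
Start: joints at [1.021, 0.342, 1.524, -0, 1.275, -0.146], TCP at [0.206, 0.483, 0.227] pointing down, gripper open.
Joint ranges: [-2.53, 2.53], [-0.77, 2.02], [0.04, 2.7], [-1, 4.14], [0.28, 2.66], [-3.11, 3.11]. Speed limits (rad/s): [2.57, 2.57, 3.14, 3.14, 3.14, 3.14].

## Interface

Orientations are given as [roll, pitch, yaw] about the fixed x, y, z axes, in that order (R = Rz(yaw) Ry(pitch) Rx(roll)).
In Python, from cell import observe, imaging, workorder, robot gives the robot as it stands. The module is installed in compiled form; this text tells all that it offers.
- The arm moves only by the tool send_rows, never from a script. Its argument "series" is a list of rows, each a list of 7 numbers: the shift along the tool's x, y, z in m, then the turn, a rotation vector about the tool's x, y, z in rad, then the closure, from 0 (fully open) to 1 (shut). A call has 1 to 5 rows; each row shifts and turns the commanded pose from where the row before left it, along the tool's axes as they then stand; what a row does not reach is not made up. A row lasts 1/12 s, in which the tool goes at most 41.7 mm and 7.16 degrees, less where a joint would pass 70% of its speed; a pose out of reach is approached as far as the arm can. A call is refused whole if a number of a shift passes 0.0417 or a number of a turn 0.125, either way. A call with a gripper value outside its range is refused whole. The fingers move at their own pace and stop on an object; "newtons" is the grip in N (left out, the last holds). Time passes only in rows, so rows that do not move let the fingers close. It gives the time, the measured TCP pose, the force and the opening at its end, in the units of the state.
- observe(): the state, without advancing time (a new reading comes with each control period).
- imaging.read_camera(name): name is "scene" or "top"; returns a dict with "color" (384x512x3 uint8, red, green, blue), "range_z" (384x512 float32, m along the optical axis (not along the pixel's ray), 0 where there is no reading), "vfov" (degrees; the focal length in pixels is half the picture's height over the tangent of half this angle, whatever the lens; pixels are square), "cx", "cy" (the principal point, pixels), "dist_coeffs" ([k1, k2, p1, p2, k3] as OpenCV has them; the pictures are not rectified), "T" (4x4, takes a point from camera to world coordinates). Camera axes: x right, y down, z forward; pixel columns grow to the right and rows downward; lengths in m; the calibration is good to about 2 mm. A picture is of the moment at which its call begins.
- workorder.hand_in(): hands the job in, once; it reports no verdict.
The state is a dict: "time": time; "qpos": joint angles; "qvel": joint speeds; "joint_efforts": joint torques, N m; "tool_pos": TCP position; "tool_rot": TCP orientation; "contact_force": force on the tool from outside, world axes, zero at the start; "torque": the same for the moment, N m; "opening": finger opening in m.
Only numpy, scipy, OpenCV 4.12 (cv2) and the standard library are available. Lean on these libraries where they do the work, as an engineer would, in place of code of your own. Each camera call takes 0.05 s, during which the arm holds its last target.

## Task

Load the welding fixture for the next job: pick up the steel collar with the D-shaped bore, turn it so that the flat of its bore meets the flat of the fixture's D-shaped post, and put it over the post so that it sits flat on the fixture's plate. Let go of it.

Things in the scene. Friction and masses are not known exactly. Their poses are not given: they have to be found in the camera images.
- collar_mid (a point): Centre of the D-bore collar, half-way up. Loose bare steel block, 0.36 kg, 30 mm high, upright on the bench. From above: 58 mm wide (along its y; grip it there), round end of 29 mm radius about this point towards -x, straight sides and square end 22 mm out on +x. Through bore: arc of 24 mm radius about this point, closed by a flat 3 mm out on +x. z up. Nearby: a round collar, a square one.
- collar_end (a point): Middle of the collar's square end face, 22 mm from collar_mid along the collar's +x, at the same height. It shows on which side the flat of the bore lies.
- post_foot (a point): Top of the fixture's fixed black plate (150 x 120 x 15 mm; 8 mm high bright stop bar along its +x edge, low bolts) at the D post; z up. Home: collar_mid 15 mm above this point, collar x along this x. The steel post's flat is on +x, 0.5 mm behind this point; its arc reaches 20.5 mm to -x and 18.5 mm to each side. It is straight for 12 mm. Play at home: 3 mm in x, 5 in y, 15 degrees.
- post_top (a point): Middle of the small D nose on top of the post, 48 mm above the plate, 11 mm towards -x from post_foot: 9 mm along x, 15 mm along y. From 12 mm up the post tapers evenly to it and so guides the collar in from 7 mm off. Turned a quarter or half round the collar does not go down. A separate stand with a thin round post (22 mm) is not the fixture.
Things that resemble listed ones, but are neither listed nor needed, are in the scene too. Leave any blue or yellow look-alike of the part that bears collar_mid alone.

How it is judged:
At the end, for the whole second after the job is handed in: The collar is over the D post and flat on the plate: collar_mid within 12 mm sideways of post_foot and 10 to 20 mm above it, its x axis within 26 degrees of the fixture's x axis and its square end on the +x side, upright within 7 degrees, at rest and released (horizontal distance between collar_mid and post_foot below 0.012 m and z of collar_mid in the frame of post_foot between 0.01 and 0.02 m and angle between the x axis of collar_mid and the x axis of post_foot, either way round below 0.45 rad and x of collar_end in the frame of post_foot above 0.008 m and angle between collar_mid's own z axis and vertical below 0.12 rad and linear speed of collar below 0.02 m/s); the robot touches nothing.
It also fails if it takes over 35 s, if anything falls off the work surface, if the arm or the gripper's body presses on something with over 40 N, if the wrist force passes 120 N, or if a joint passes its speed limit or range.

## Working session

There is one attempt and no reset: what is moved stays moved. The work goes in short steps, Python scripts to look and compute and a tool call to move; the robot and the scene stay as the last step left them, time stands still between calls to the robot, and variables do not carry over. Pictures are saved under pics/ and viewed, and the job is handed in when it is done.

Besides the shell and the picture viewer there is one more tool, called after ">>>" by a JSON object that holds its "api" and its "payload". send_rows: Moves the arm, as the interface text tells. Its arguments: {"type":"object","properties":{"series":{"type":"array","items":{"type":"array","items":{"type":"number"}}},"newtons":{"type":"number"}},"required":["series"]}

```bash
mkdir -p pics
python3 - <<'E'
from cell import observe, imaging, robot
import cv2,pickle,numpy as np
print(observe()); print(robot.grasp_offset)
for n in("scene","top"):
    d=imaging.read_camera(n); pickle.dump(d,open(n+"0.pkl","wb"))
    print(n,d["vfov"],d["cx"],d["cy"],d["dist_coeffs"],np.round(d["T"],3).tolist())
    cv2.imwrite(f"pics/{n}0.png",cv2.resize(d["color"][:,:,::-1],(800,600),interpolation=cv2.INTER_CUBIC))
E
```

```text
{'time': 0.0, 'qpos': array([ 1.02099838e+00,  3.42697324e-01,  1.52503902e+00,  1.16924649e-05,
        1.27538537e+00, -1.45961583e-01]), 'qvel': array([ 0.00048036,  0.00062757, -0.00017945, -0.00048783, -0.00068466,
        0.0002033 ]), 'joint_efforts': array([-1.97979352e-03, -4.31248212e+01, -2.44217813e+01,  7.16175302e-02,
        5.61544276e-02, -1.45455815e-04]), 'tool_pos': array([0.20603765, 0.48243108, 0.22605046]), 'tool_rot': array([-3.14008148e+00, -2.33453585e-04,  2.73775270e+00]), 'contact_force': array([ 0.3857595 , -0.53377013, -0.26233704]), 'torque': array([-0.02878867, -0.00824578,  0.00358756]), 'opening': 0.09156663312388304}
-0.0188
scene 54.97018447675738 258.2953521024658 189.17579001488406 [-0.07986402  0.          0.          0.          0.        ] [[0.555, 0.651, -0.517, 0.931], [0.831, -0.445, 0.332, -0.237], [-0.014, -0.614, -0.789, 0.652], [0.0, 0.0, 0.0, 1.0]]
top 43.34984863533003 263.919858859185 185.8007891557691 [-0.14765335  0.          0.          0.          0.        ] [[-0.017, -0.994, 0.112, 0.44], [-1.0, 0.019, 0.016, 0.02], [-0.018, -0.112, -0.994, 1.047], [0.0, 0.0, 0.0, 1.0]]
```

View pics/scene0.png

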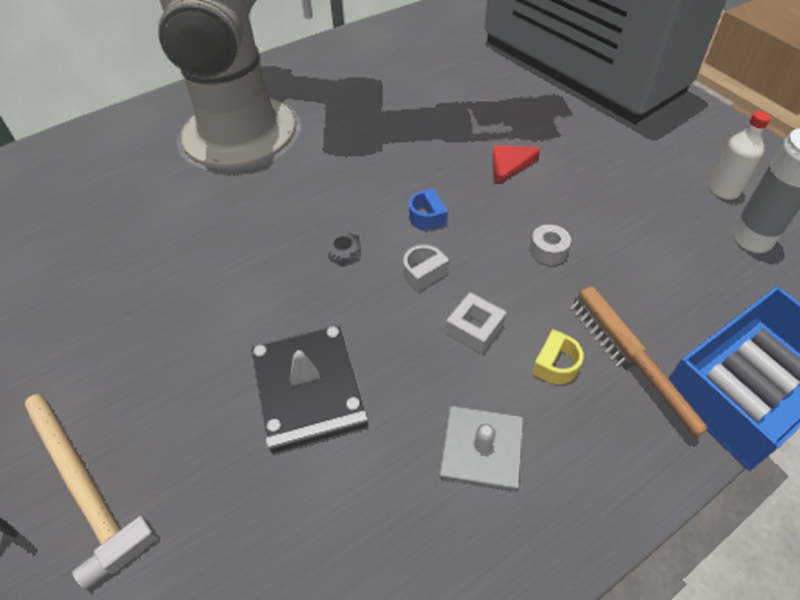

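View pics/top0.png

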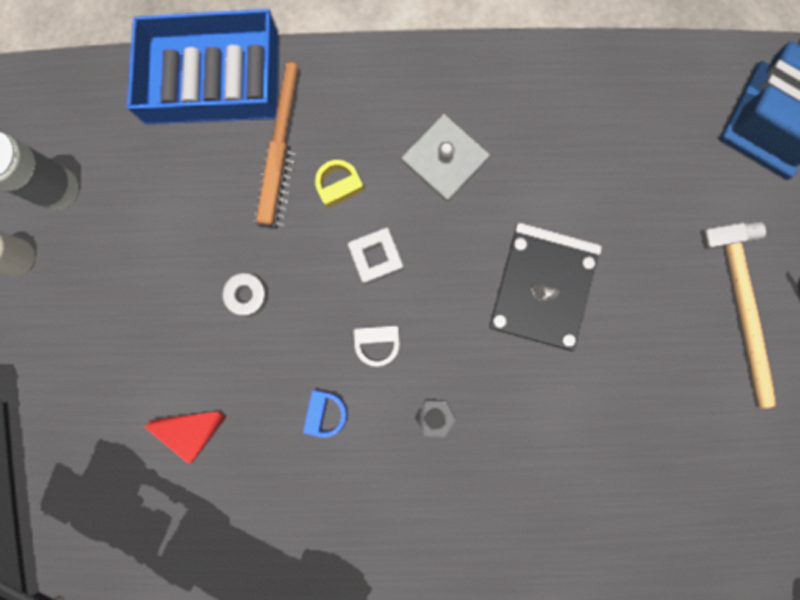

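Candidates in the top picture (800x600): bare D collar (377,345), blue D (326,414), yellow D (338,182), round collar (243,294) and square collar (375,255). Only the bare-steel one at (377,345) has a D bore, so it's the one meant. The fixture is the black plate at (545,287) with the bright bar. The light stand at (446,155) has the thin round post, so it isn't the fixture.

```bash
cat > h.py <<'E'
import numpy as np,cv2
def K(d):
    f=d["color"].shape[0]/2/np.tan(np.radians(d["vfov"])/2)
    return np.array([[f,0,d["cx"]],[0,f,d["cy"]],[0,0,1.]])
def cast(d,px,z):
    u=cv2.undistortPoints(np.asarray(px,float).reshape(-1,1,2),K(d),np.array(d["dist_coeffs"])).reshape(-1,2)
    r=np.c_[u,np.ones(len(u))]@d["T"][:3,:3].T; o=d["T"][:3,3]
    return o+r*((z-o[2])/r[:,2])[:,None]
def proj(d,P):
    Ti=np.linalg.inv(d["T"]); p,_=cv2.projectPoints(np.asarray(P,float).reshape(-1,1,3),cv2.Rodrigues(Ti[:3,:3])[0],Ti[:3,3],K(d),np.array(d["dist_coeffs"])); return p.reshape(-1,2)
def cloud(d):
    h,w=d["range_z"].shape; v,u=np.mgrid[:h,:w]
    n=cv2.undistortPoints(np.stack([u,v],-1).reshape(-1,1,2).astype(float),K(d),np.array(d["dist_coeffs"])).reshape(h,w,2)
    z=d["range_z"]; P=np.dstack([n[...,0]*z,n[...,1]*z,z]); return P@d["T"][:3,:3].T+d["T"][:3,3]
E
python3 - <<'E'
import pickle,numpy as np,cv2
from h import *
d=pickle.load(open("top0.pkl","rb")); P=cloud(d); c=d["color"]
g=c.min(2)
# collar
m=np.zeros(g.shape,np.uint8); s=slice(200,242),slice(220,262); m[s]=((g[s]>150))*255
cn,_=cv2.findContours(m,cv2.RETR_CCOMP,cv2.CHAIN_APPROX_NONE)
for k in cn:
    a=cv2.contourArea(k)
    if a>30:
        w=cast(d,k,0.03)[:,:2]; r=cv2.minAreaRect((w*1000).astype(np.float32)); print("collar",a,r, cv2.boxPoints(r).round(1).tolist(), np.median(P[k[:,0,1],k[:,0,0],2]))
# plate
m=np.zeros(g.shape,np.uint8); s=slice(135,230),slice(305,395); m[s]=((c.max(2)[s]<56))*255
m=cv2.morphologyEx(m,cv2.MORPH_CLOSE,np.ones((9,9)))
k=max(cv2.findContours(m,0,1)[0],key=cv2.contourArea)
r=cv2.minAreaRect((cast(d,k,0.015)[:,:2]*1000).astype(np.float32));print("plate",r,cv2.boxPoints(r).tolist())
# bar
m=np.zeros(g.shape,np.uint8); s=slice(140,168),slice(325,390); m[s]=((g[s]>150))*255
k=max(cv2.findContours(m,0,1)[0],key=cv2.contourArea)
r=cv2.minAreaRect((cast(d,k,0.023)[:,:2]*1000).astype(np.float32));print("bar",r,cv2.boxPoints(r).tolist())
# bolts
m=np.zeros(g.shape,np.uint8); s=slice(140,230),slice(305,395); m[s]=((g[s]>150))*255
n,l,st,ce=cv2.connectedComponentsWithStats(m)
for i in range(1,n): print(st[i],ce[i].round(1),(cast(d,ce[i],0.018)*1000).round(1))
# post by depth
Z=P[...,2]; s=slice(165,210),slice(325,370)
q=P[s][Z[s]>0.05]; print("post",len(q),(q.mean(0)*1000).round(1),q[:,2].max() if len(q) else 0)
for nm,u0,v0,u1,v1 in(("c",222,202,262,240),("f",305,135,395,230)):
    cv2.imwrite(f"pics/{nm}.png",cv2.resize(c[v0:v1,u0:u1,::-1],None,fx=6,fy=6,interpolation=cv2.INTER_CUBIC))
print(Z[215,241],Z[210:214,238:244].mean(), Z[195,330])
E
```

```text
collar 612.0 ((479.9358825683594, 86.57437133789062), (53.46116638183594, 61.07711410522461), 3.38216495513916) [[451.5, 115.5], [455.1000061035156, 54.5], [508.3999938964844, 57.70000076293945], [504.79998779296875, 118.5999984741211]] 0.003269690727802921
collar 222.0 ((473.59326171875, 86.4439697265625), (46.43247604370117, 27.343339920043945), 89.07170867919922) [[459.5, 63.5], [486.8999938964844, 63.0], [487.6000061035156, 109.4000015258789], [460.29998779296875, 109.9000015258789]] 0.01457424718428535Traceback (most recent call last):
  File "<stdin>", line 15, in <module>
ValueError: max() iterable argument is empty
```

Run:
```python
import cv2,numpy as np
a=cv2.imread("pics/c.png");b=cv2.imread("pics/f.png")
a=cv2.copyMakeBorder(a,0,max(0,b.shape[0]-a.shape[0]),0,0,0);cv2.imwrite("pics/cf.png",np.hstack([a,b])[:600,:800])
```

```text
[ WARN:0@0.030] global loadsave.cpp:275 findDecoder imread_('pics/c.png'): can't open/read file: check file path/integrity
[ WARN:0@0.030] global loadsave.cpp:275 findDecoder imread_('pics/f.png'): can't open/read file: check file path/integrity
Traceback (most recent call last):
AttributeError: 'NoneType' object has no attribute 'shape'
```

Run:
```python
import pickle,numpy as np,cv2
from h import *
d=pickle.load(open("top0.pkl","rb")); P=cloud(d); c=d["color"]
g=c.min(2); Z=P[...,2]
print("plate px",c[200,340],"bench",c[240,340],"collar top",c[213,241], "Z plate",Z[200,340],"bench",Z[240,340],"collar",Z[213,241],"nose",Z[180:195,335:360].max())
# plate by depth
m=np.zeros(g.shape,np.uint8); s=slice(135,235),slice(300,400); m[s]=((c.max(2)[s]<72))*255
m=cv2.morphologyEx(m,cv2.MORPH_CLOSE,np.ones((11,11)));m=cv2.morphologyEx(m,cv2.MORPH_OPEN,np.ones((7,7)))
k=max(cv2.findContours(m,0,1)[0],key=cv2.contourArea)
r=cv2.minAreaRect((cast(d,k,0.015)[:,:2]*1000).astype(np.float32));print("plate",r,cv2.boxPoints(r).tolist())
m=np.zeros(g.shape,np.uint8); s=slice(140,230),slice(305,395); m[s]=((g[s]>130))*255
n,l,st,ce=cv2.connectedComponentsWithStats(m)
for i in range(1,n): print(st[i],ce[i].round(1),(cast(d,ce[i],0.02)*1000).round(1))
k=max(cv2.findContours(m,0,1)[0],key=cv2.contourArea)
r=cv2.minAreaRect((cast(d,k,0.023)[:,:2]*1000).astype(np.float32));print("bar",r,cv2.boxPoints(r).tolist())
a=c[200:242,220:262,::-1];b=c[135:230,305:395,::-1]
a=cv2.resize(a,(380,380),interpolation=cv2.INTER_CUBIC);b=cv2.resize(b,(400,422),interpolation=cv2.INTER_CUBIC)
cv2.imwrite("pics/cf.png",np.hstack([cv2.copyMakeBorder(a,0,42,0,0,0),b]))
np.set_printoptions(linewidth=200)
print((Z[176:198:1,334:364:2]*1000).round(0).astype(int))
print((Z[204:238:2,224:260:2]*1000).round(0).astype(int))
```

```text
plate px [99 99 99] bench [116 114 116] collar top [243 242 240] Z plate 0.01417565371127738 bench 0.002475832905219022 collar 0.02902607092641185 nose 1.0472320392746532Traceback (most recent call last):
  File "<stdin>", line 9, in <module>
ValueError: max() iterable argument is empty
```

```bash
cat > m.py <<'E'
import pickle,numpy as np,cv2
from h import *
d=pickle.load(open("top0.pkl","rb")); P=cloud(d); c=d["color"]
g=c.min(2); Z=P[...,2]
np.set_printoptions(linewidth=220)
a=c[200:242,220:262,::-1];b=c[135:230,305:395,::-1]
a=cv2.resize(a,(380,380),interpolation=cv2.INTER_CUBIC);b=cv2.resize(b,(400,422),interpolation=cv2.INTER_CUBIC)
cv2.imwrite("pics/cf.png",np.hstack([cv2.copyMakeBorder(a,0,42,0,0,cv2.BORDER_CONSTANT),b]))
print(c[200,300:400:4,0])
print((Z[176:198:1,334:364:2]*1000).round(0).astype(int))
print((Z[204:238:2,224:260:2]*1000).round(0).astype(int))
m=np.zeros(g.shape,np.uint8); s=slice(135,235),slice(300,400); m[s]=((Z[s]>0.008)&(Z[s]<.1))*255
m=cv2.morphologyEx(m,cv2.MORPH_CLOSE,np.ones((5,5)));m=cv2.morphologyEx(m,cv2.MORPH_OPEN,np.ones((5,5)))
k=max(cv2.findContours(m,0,1)[0],key=cv2.contourArea)
r=cv2.minAreaRect((cast(d,k,0.015)[:,:2]*1000).astype(np.float32));print("plate",r,cv2.boxPoints(r).tolist())
m=np.zeros(g.shape,np.uint8); s=slice(140,230),slice(305,395); m[s]=((g[s]>170))*255
n,l,st,ce=cv2.connectedComponentsWithStats(m)
for i in range(1,n): print(st[i],ce[i].round(1),(cast(d,ce[i],0.02)*1000).round(1))
k=max(cv2.findContours(m,0,1)[0],key=cv2.contourArea)
r=cv2.minAreaRect((cast(d,k,0.023)[:,:2]*1000).astype(np.float32));print("bar",r,cv2.boxPoints(r).tolist())
E
python3 m.py
```

```text
[119 120 119 120  86 104 102 100 100 101  99  99  99  99  97  97  94  97  92 120 118 119 119 119 118]
[[  19   16   16   13   16   14   16   15   18   13   15   17   19   13   16]
 [  15   13   15   17   17   13   15   17   14   16   16   15   16   13   17]
 [  14   14   16   12   14   18   14   18   14   15   14   18   17   14   18]
 [  16   13   18   13   12   12   17   15   15   14   17   15   12 1047   15]
 [  15   19   13   17   15   15   16   20   18   19   11   14   17   17   19]
 [  16   14   16   17   32   38   18   16   13   14   14   16   14   12   16]
 [  16   14   19   18   32   45   52   62   17   17   18   17   17   19   15]
 [  17   14   13   17   35   45   54   64   65   62   14   18   19   15   17]
 [  18   18   13   19   35   44   56   63   65   64   62   19   18   14   17]
 [  17   17   13   16   32   48   53   64   64   65   66   54   18   20   15]
 [  16   16   16   16   30   44   53   65   64   64   64   50   15   14   17]
 [  19   15   12   18   29   39   52   59   63   62   62   45   16   14   14]
 [  16   16   16   12   26   36   49   60   63   63   56   35 
[... 2515 characters left out ...]
 -109.63604736328125], [503.76055908203125, -65.59823608398438]]
[331 143  54  20 332] [357.4 152.3] [[ 624.8 -166.6   20. ]]
[330 153   7   7  42] [332.8 155.9] [[ 617.7 -112.8   20. ]]
[373 165   8   7  42] [376.3 168. ] [[ 589.7 -206.3   20. ]]
[349 186   5   5  18] [350.6 187.4] [[ 548.6 -148.8   20. ]]
[316 202   8   8  49] [319.6 205.3] [[511.6 -81.   20. ]]
[360 214   8   8  47] [363.7 217.4] [[ 483.8 -174.6   20. ]]
bar ((624.1876831054688, -166.4187774658203), (120.12881469726562, 13.245534896850586), 73.3453598022461) [[600.6281127929688, -222.06536865234375], [613.3180541992188, -225.861572265625], [647.7472534179688, -110.77218627929688], [635.0573120117188, -106.97598266601562]]
```

View pics/cf.png

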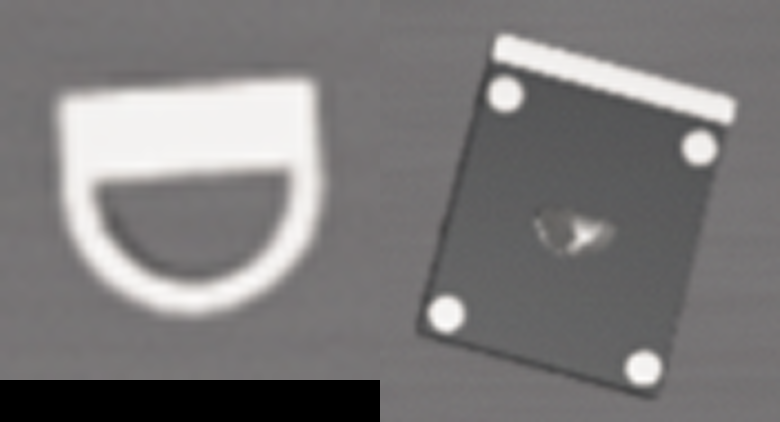

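The crop confirms the choice. At left is the bare-steel D-bore collar, square end at the top (+x). At right is the fixture, with the bar at the top and the D post at crop (575,232). Next I'll refine the axes and centres.

```bash
cat > m2.py <<'E'
import pickle,numpy as np,cv2
from h import *
for cam,box,fb in(("top",(216,198,266,246),(325,165,372,205)),("scene",(252,150,294,190),(178,218,208,250))):
    d=pickle.load(open(cam+"0.pkl","rb")); P=cloud(d); c=d["color"]; Z=P[...,2]
    u0,v0,u1,v1=box; 
    M=np.zeros(Z.shape,bool); M[v0:v1,u0:u1]=True
    w=P[M&(Z>0.025)&(Z<.04)][:,:2]*1000
    r=cv2.minAreaRect(w.astype(np.float32)); print(cam,"collar depth",r,w.mean(0), len(w))
    if cam=="top":
        m=(M&(c.min(2)>185)&(Z>.015)&(Z<.1)).astype(np.uint8)
        m=(M&(c.min(2)>175)).astype(np.uint8)
        k=max(cv2.findContours(m,0,1)[0],key=cv2.contourArea)
        w=cast(d,k,.03)[:,:2]*1000
        e=w[(w[:,0]>w[:,0].max()-6)&(abs(w[:,1]-87)<24)]; p=np.polyfit(e[:,1],e[:,0],1); print("end face line: x at y=87",np.polyval(p,87),"yaw",-np.degrees(np.arctan(p[0])), w.min(0),w.max(0))
        # arc fit
        a=w[(w[:,0]<478)]; A=np.c_[2*a,np.ones(len(a))]; s=np.linalg.lstsq(A,(a**2).sum(1),rcond=None)[0]; print("outer arc",s[:2],np.sqrt(s[2]+s[0]**2+s[1]**2))
    u0,v0,u1,v1=fb; M=np.zeros(Z.shape,bool); M[v0:v1,u0:u1]=True
    for lo,hi in((.0595,.08),(.03,.045),(.022,.08)):
        q=P[M&(Z>lo)&(Z<hi)]*1000
        R=np.array([[np.cos(-.291),np.sin(-.291)],[-np.sin(-.291),np.cos(-.291)]])
        l=(q[:,:2]-[559.4,-145.9])@R.T
        print(cam,"post",lo,len(q),q.mean(0).round(1),"plate frame",l.mean(0).round(1),l.min(0).round(1),l.max(0).round(1))
E
python3 m2.py
```

```text
top collar depth ((480.6972961425781, 87.37583923339844), (50.624610900878906, 58.00504684448242), 3.306299924850464) [487.90422212  87.63652023] 358
end face line: x at y=87 505.12832791901485 yaw 2.8687166550679533 [453.59467103  56.76457871] [506.22420857 115.91301254]
outer arc [483.98474834  86.90428136] 29.501653814681458
top post 0.0595 45 [ 548.5 -142.4   63.1] plate frame [-11.4   0.2] [-18.1  -8.4] [-6.   8.2]
top post 0.03 42 [ 548.3 -137.8   37.7] plate frame [-12.9   4.6] [-20.5 -15.7] [-2.8 16.8]
top post 0.022 140 [ 548.  -139.3   48.3] plate frame [-12.8   3. ] [-20.7 -18. ] [-2.8 18.4]
scene collar depth ((482.0196533203125, 85.67517852783203), (52.66299819946289, 58.896568298339844), 2.5261402130126953) [489.69507756  85.75478226] 291
scene post 0.0595 45 [ 549.7 -144.    61.8] plate frame [-9.8 -0.9] [-17.   -8.7] [-3.   6.6]
scene post 0.03 83 [ 556.4 -146.4   37.7] plate frame [-2.7 -1.4] [ -7.1 -18.6] [-0.6 15.9]
scene post 0.022 241 [ 554.9 -145.8   44.2] plate frame [-4.4 -1.2] [-17.  -19.7] [ 0.4 16.8]
```

>>> {"api": "send_rows", "payload": {"series": [[0,0,0.02,0,0,-0.114,0],[0,0,0.02,0,0,-0.114,0],[0,0,0.02,0,0,-0.114,0],[0,0,0.02,0,0,-0.114,0]], "newtons": 40}}

```text
time: 0.43
tool_pos: [0.2061, 0.4826, 0.1456]
tool_rot: [-3.141, -0.0, -3.084]
contact_force: [-0.1, 0.9, 0.2]
opening: 0.0916
```

>>> {"api": "send_rows", "payload": {"series": [[-0.019,-0.0293,0,0,0,0,0],[-0.019,-0.0293,0,0,0,0,0],[-0.019,-0.0293,0,0,0,0,0],[-0.019,-0.0293,0,0,0,0,0],[-0.019,-0.0293,0,0,0,0,0]]}}

```text
time: 0.85
tool_pos: [0.3092, 0.34, 0.1464]
tool_rot: [-3.141, -0.001, -3.089]
contact_force: [0.6, 1.1, 0.2]
opening: 0.0917
```

>>> {"api": "send_rows", "payload": {"series": [[-0.019,-0.0293,0,0,0,0,0],[-0.019,-0.0293,0,0,0,0,0],[-0.019,-0.0293,0,0,0,0,0],[-0.019,-0.0293,0,0,0,0,0],[-0.019,-0.0293,0,0,0,0,0]]}}

```text
time: 1.27
tool_pos: [0.4119, 0.1985, 0.1466]
tool_rot: [3.142, -0.0, -3.089]
contact_force: [-0.3, -0.3, -0.8]
opening: 0.0919
```

>>> {"api": "send_rows", "payload": {"series": [[-0.019,-0.0293,0,0,0,0,0],[-0.019,-0.0293,0,0,0,0,0],[-0.019,-0.0293,0,0,0,0,0],[-0.019,-0.0293,0,0,0,0,0],[0,0,0,0,0,0,0]]}}

```text
time: 1.68
tool_pos: [0.4967, 0.0826, 0.1466]
tool_rot: [-3.14, 0.002, -3.094]
contact_force: [0.2, -0.2, 0.1]
opening: 0.0918
```

>>> {"api": "send_rows", "payload": {"series": [[0,0,0,0,0,0,0],[0,0,0,0,0,0,0]]}}

```text
time: 1.85
tool_pos: [0.4926, 0.0872, 0.1463]
tool_rot: [3.141, -0.002, -3.09]
contact_force: [-0.4, 0.7, -0.3]
opening: 0.0919
```

>>> {"api": "send_rows", "payload": {"series": [[0,0,0.03,0,0,0,0],[0,0,0.03,0,0,0,0],[0,0,0.03,0,0,0,0],[0,0,0.015,0,0,0,0],[0,0,0,0,0,0,0]]}}

```text
time: 2.27
tool_pos: [0.4899, 0.0883, 0.0387]
tool_rot: [3.141, -0.007, -3.087]
contact_force: [-1.4, 0.3, -0.2]
opening: 0.0918
```

Run:
```python
from cell import *
import cv2,numpy as np
a=imaging.read_camera("scene");b=imaging.read_camera("top")
print(observe()["tool_pos"])
A=cv2.resize(a["color"][120:230,210:330,::-1],(480,440));B=cv2.resize(b["color"][190:260,200:280,::-1],(320,280))
cv2.imwrite("pics/g1.png",np.hstack([A,cv2.copyMakeBorder(B,0,160,0,0,cv2.BORDER_CONSTANT)]))
```

```text
[0.49277423 0.08806622 0.04191137]
```

View pics/g1.png

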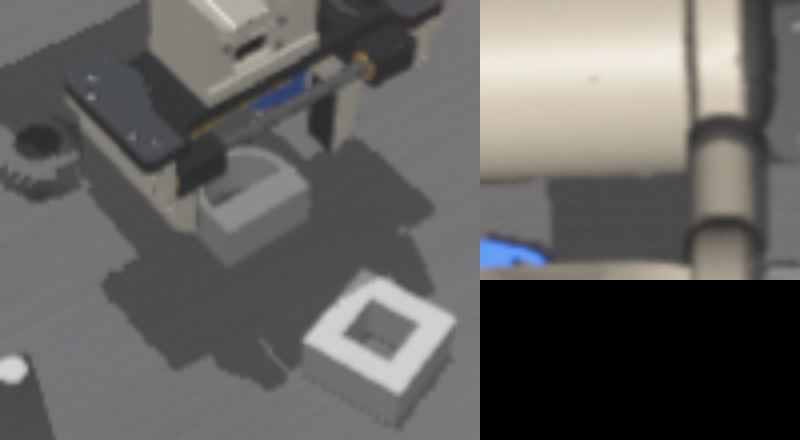

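The jaws straddle the collar at crop (255,200), one finger on each side at (185,200) and (340,120). Next I descend and close.

>>> {"api": "send_rows", "payload": {"series": [[0,0,0.017,0,0,0,0],[0,0,0.017,0,0,0,0],[0,0,0,0,0,0,0],[0,0,0,0,0,0,1],[0,0,0,0,0,0,1]], "newtons": 40}}

```text
time: 2.78
tool_pos: [0.4942, 0.0874, 0.0093]
tool_rot: [3.142, 0.002, -3.089]
contact_force: [0.4, -0.0, 0.4]
opening: 0.0828
```

>>> {"api": "send_rows", "payload": {"series": [[0,0,0,0,0,0,1],[0,0,0,0,0,0,1],[0,0,0,0,0,0,1],[0,0,0,0,0,0,1],[0,0,0,0,0,0,1]]}}

```text
time: 3.2
tool_pos: [0.4937, 0.087, 0.0083]
tool_rot: [-3.142, 0.001, -3.089]
contact_force: [-0.8, -0.7, 4.9]
opening: 0.058
```

>>> {"api": "send_rows", "payload": {"series": [[0,0,0,0,0,0,1],[0,0,0,0,0,0,1],[0,0,0,0,0,0,1],[0,0,0,0,0,0,1],[0,0,0,0,0,0,1]]}}

```text
time: 3.62
tool_pos: [0.4936, 0.087, 0.0083]
tool_rot: [-3.142, 0.001, -3.089]
contact_force: [-0.6, -1.0, 6.3]
opening: 0.0575
```

>>> {"api": "send_rows", "payload": {"series": [[0,0,-0.01,0,0,0,1],[0,0,-0.02,0,0,0,1],[0,0,-0.03,0,0,0,1],[0,0,-0.03,0,0,0,1],[0,0,-0.01,0,0,0,1]]}}

```text
time: 4.03
tool_pos: [0.4948, 0.0872, 0.1113]
tool_rot: [-3.142, 0.005, -3.089]
contact_force: [1.3, 0.6, -3.5]
opening: 0.0578
```

>>> {"api": "send_rows", "payload": {"series": [[0,0,0,0,0,0.085,1],[0,0,0,0,0,0.085,1],[0,0,0,0,0,0.085,1],[0,0,0,0,0,0.085,1],[0,0,0,0,0,0,1]]}}

```text
time: 4.45
tool_pos: [0.4925, 0.0871, 0.1068]
tool_rot: [-3.141, -0.002, 2.851]
contact_force: [-0.5, 0.0, -3.6]
opening: 0.058
```

>>> {"api": "send_rows", "payload": {"series": [[-0.014,-0.0205,0,0,0,0,1],[-0.014,-0.0205,0,0,0,0,1],[-0.014,-0.0205,0,0,0,0,1],[-0.014,-0.0205,0,0,0,0,1],[-0.014,-0.0205,0,0,0,0,1]]}}

```text
time: 4.87
tool_pos: [0.531, -0.0321, 0.1069]
tool_rot: [3.142, -0.002, 2.857]
contact_force: [0.7, 0.2, -4.1]
opening: 0.0577
```

>>> {"api": "send_rows", "payload": {"series": [[-0.014,-0.0205,0,0,0,0,1],[-0.014,-0.0205,0,0,0,0,1],[-0.014,-0.0205,0,0,0,0,1],[-0.014,-0.0205,0,0,0,0,1],[-0.014,-0.0205,0,0,0,0,1]]}}

```text
time: 5.28
tool_pos: [0.569, -0.1502, 0.1067]
tool_rot: [3.141, -0.002, 2.857]
contact_force: [1.6, 0.4, -4.5]
opening: 0.0576
```

>>> {"api": "send_rows", "payload": {"series": [[0,0,0,0,0,0,1],[0,0,0,0,0,0,1],[0,0,0,0,0,0,1]]}}

```text
time: 5.53
tool_pos: [0.5686, -0.1487, 0.1067]
tool_rot: [3.141, -0.002, 2.855]
contact_force: [-0.3, -0.2, -4.2]
opening: 0.0575
```

Run:
```python
from cell import *
import cv2,numpy as np,pickle
from h import *
s=observe();print(s["tool_pos"],s["tool_rot"])
a=imaging.read_camera("scene");pickle.dump(a,open("scene1.pkl","wb"))
A=cv2.resize(a["color"][150:300,130:270,::-1],(560,600),interpolation=cv2.INTER_CUBIC)
# expected points, 4x: collar home axes
for p in [(.560,-.1465,.015),(.5495,-.1433,.063)]:
    u=(proj(a,p)[0]-[130,150])*4+1.5; print(p,u); cv2.circle(A,tuple(int(i) for i in u),4,(0,0,255),-1)
cv2.imwrite("pics/g2.png",A)
```

```text
[ 0.56855287 -0.14873568  0.10673474] [ 3.14090337e+00 -2.32077143e-03  2.85486870e+00]
(0.56, -0.1465, 0.015) [265.92623733 380.45815546]
(0.5495, -0.1433, 0.063) [246.38321944 310.52966749]
```

View pics/g2.png

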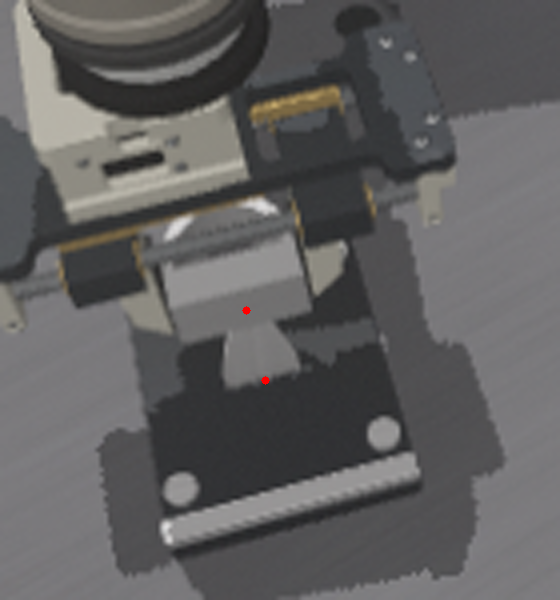

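Run:
```python
import pickle,numpy as np
from h import *
a=pickle.load(open("scene1.pkl","rb"))
R=lambda x,y:np.array([.5686-.0086*np.cos(-.288),-.1487-.0086*np.sin(-.288)])+[x*np.cos(-.288)-y*np.sin(-.288),x*np.sin(-.288)+y*np.cos(-.288)]
for z in(.0984,.1284):
  for y in(.029,-.029): print(z,y,(proj(a,np.r_[R(.022,y),z])[0]-[130,150])*4+1.5)
px=(np.array([[180,340],[312,308]])-1.5)/4+[130,150]
print(cast(a,px,.0984))
```

```text
0.0984 0.029 [312.96135747 311.96302489]
0.0984 -0.029 [183.4728828  346.03872329]
0.1284 0.029 [304.32957212 274.49982838]
0.1284 -0.029 [169.74755834 309.39953446]
[[ 0.56958326 -0.18023245  0.0984    ]
 [ 0.58763771 -0.12405126  0.0984    ]]
```

The image agrees with prediction to about 1–1.5 mm: the end-face bottom corners are at (180,340) and (312,308), predicted (183,346) and (313,312). The end face is parallel to the bar. Lowering now.

>>> {"api": "send_rows", "payload": {"series": [[0,0,0.01,0,0,0,1],[0,0,0.01,0,0,0,1],[0,0,0.01,0,0,0,1],[0,0,0.01,0,0,0,1],[0,0,0,0,0,0,1]]}}

```text
time: 6.0
tool_pos: [0.5677, -0.1483, 0.0647]
tool_rot: [3.141, -0.005, 2.854]
contact_force: [-0.7, 1.0, -4.6]
opening: 0.0576
```

>>> {"api": "send_rows", "payload": {"series": [[0,0,0.005,0,0,0,1],[0,0,0.005,0,0,0,1],[0,0,0.005,0,0,0,1],[0,0,0,0,0,0,1]]}}

```text
time: 6.33
tool_pos: [0.5688, -0.1491, 0.0517]
tool_rot: [3.141, -0.002, 2.854]
contact_force: [-0.8, 0.2, -4.5]
opening: 0.0576
```

>>> {"api": "send_rows", "payload": {"series": [[0,0,0.005,0,0,0,1],[0,0,0.005,0,0,0,1],[0,0,0.005,0,0,0,1],[0,0,0,0,0,0,1]]}}

```text
time: 6.67
tool_pos: [0.5687, -0.149, 0.0365]
tool_rot: [3.141, -0.002, 2.854]
contact_force: [-0.6, 0.5, -4.1]
opening: 0.0573
```

>>> {"api": "send_rows", "payload": {"series": [[0,0,0.003,0,0,0,1],[0,0,0.003,0,0,0,1],[0,0,0.003,0,0,0,1],[0,0,0,0,0,0,1]]}}

```text
time: 7.0
tool_pos: [0.569, -0.1491, 0.028]
tool_rot: [3.141, -0.001, 2.854]
contact_force: [-0.8, -0.1, -4.7]
opening: 0.0579
```

Still no contact, and about 4.5 mm to go.

>>> {"api": "send_rows", "payload": {"series": [[0,0,0.002,0,0,0,1],[0,0,0.0015,0,0,0,1],[0,0,0.001,0,0,0,1],[0,0,0,0,0,0,1]]}}

```text
time: 7.33
tool_pos: [0.5693, -0.1492, 0.024]
tool_rot: [3.141, -0.0, 2.854]
contact_force: [0.4, 0.2, -4.9]
opening: 0.0575
```

>>> {"api": "send_rows", "payload": {"series": [[0,0,0.0005,0,0,0,1],[0,0,0,0,0,0,1],[0,0,0,0,0,0,1]]}}

```text
time: 7.58
tool_pos: [0.5694, -0.1493, 0.0238]
tool_rot: [3.141, 0.0, 2.854]
contact_force: [-0.2, -0.8, -3.7]
opening: 0.0581
```

>>> {"api": "send_rows", "payload": {"series": [[0,0,0.001,0,0,0,1],[0,0,0,0,0,0,1],[0,0,0,0,0,0,1]]}}

```text
time: 7.83
tool_pos: [0.5696, -0.1493, 0.0233]
tool_rot: [-3.142, 0.001, 2.854]
contact_force: [-2.4, -0.2, 1.0]
opening: 0.0574
```

>>> {"api": "send_rows", "payload": {"series": [[0,0,0,0,0,0,0],[0,0,0,0,0,0,0],[0,0,0,0,0,0,0],[0,0,0,0,0,0,0],[0,0,0,0,0,0,0]]}}

```text
time: 8.25
tool_pos: [0.5695, -0.1493, 0.0227]
tool_rot: [3.141, 0.0, 2.854]
contact_force: [-0.3, -0.3, -0.4]
opening: 0.0865
```

>>> {"api": "send_rows", "payload": {"series": [[0,0,0,0,0,0,0],[0,0,0,0,0,0,0],[0,0,0,0,0,0,0],[0,0,0,0,0,0,0]]}}

```text
time: 8.58
tool_pos: [0.5694, -0.1492, 0.0227]
tool_rot: [3.141, 0.0, 2.854]
contact_force: [0.4, -0.9, 0.8]
opening: 0.0915
```

Contact with the plate was felt and the collar is released. Retracting straight up, then back toward +y for a clear view.

>>> {"api": "send_rows", "payload": {"series": [[0,0,-0.01,0,0,0,0],[0,0,-0.025,0,0,0,0],[0,0,-0.035,0,0,0,0],[0,0,-0.035,0,0,0,0],[0,0,-0.035,0,0,0,0]]}}

```text
time: 9.0
tool_pos: [0.5691, -0.1491, 0.165]
tool_rot: [3.141, 0.0, 2.854]
contact_force: [1.0, -0.6, -0.3]
opening: 0.092
```

>>> {"api": "send_rows", "payload": {"series": [[0.02,0.03,0,0,0,0,0],[0.02,0.03,0,0,0,0,0],[0.02,0.03,0,0,0,0,0],[0.02,0.03,0,0,0,0,0],[0.02,0.03,0,0,0,0,0]]}}

```text
time: 9.42
tool_pos: [0.5153, 0.0243, 0.1637]
tool_rot: [3.141, 0.001, 2.853]
contact_force: [1.1, 0.8, -0.0]
opening: 0.0918
```

>>> {"api": "send_rows", "payload": {"series": [[0.01,0.03,0,0,0,0,0],[0.01,0.03,0,0,0,0,0],[0.01,0.03,0,0,0,0,0],[0,0,0,0,0,0,0],[0,0,0,0,0,0,0]]}}

```text
time: 9.83
tool_pos: [0.5126, 0.1191, 0.1634]
tool_rot: [3.141, 0.001, 2.857]
contact_force: [0.2, -0.0, -0.2]
opening: 0.092
```

Run:
```python
from cell import *
import cv2,numpy as np,pickle
from h import *
a=imaging.read_camera("scene");b=imaging.read_camera("top");pickle.dump((a,b),open("end.pkl","wb"))
A=cv2.resize(a["color"][190:300,150:250,::-1],(400,440),interpolation=cv2.INTER_CUBIC);B=cv2.resize(b["color"][135:235,300:400,::-1],(400,400),interpolation=cv2.INTER_CUBIC)
cv2.imwrite("pics/end.png",np.hstack([A,cv2.copyMakeBorder(B,0,40,0,0,cv2.BORDER_CONSTANT)]))
P=cloud(b);Z=P[...,2];M=np.zeros(Z.shape,bool);M[162:212,322:378]=True
w=P[M&(Z>.036)&(Z<.056)];w=w[np.hypot(w[:,0]-.5605,w[:,1]+.146)<.045]
r=cv2.minAreaRect((w[:,:2]*1000).astype(np.float32));print(r,len(w))
A_=np.c_[w[:,:2],np.ones(len(w))];q=np.hypot(*(w[:,:2]-[.5495,-.1433]).T)>.019
s=np.linalg.lstsq(A_[q],w[q,2],rcond=None)[0];print("tilt",s[:2],"top z",np.median(w[q,2]))
R=np.array([[np.cos(-.2915),np.sin(-.2915)],[-np.sin(-.2915),np.cos(-.2915)]])
print("rect centre in fixture frame",R@(np.array(r[0])-[559.4,-145.9]))
```

```text
((556.8778686523438, -144.98980712890625), (59.209693908691406, 51.43749237060547), 73.92579650878906) 455
tilt [ 0.02872225 -0.01236225] top z 0.04559779770083605
rect centre in fixture frame [-2.67731205  0.14696187]
```

View pics/end.png

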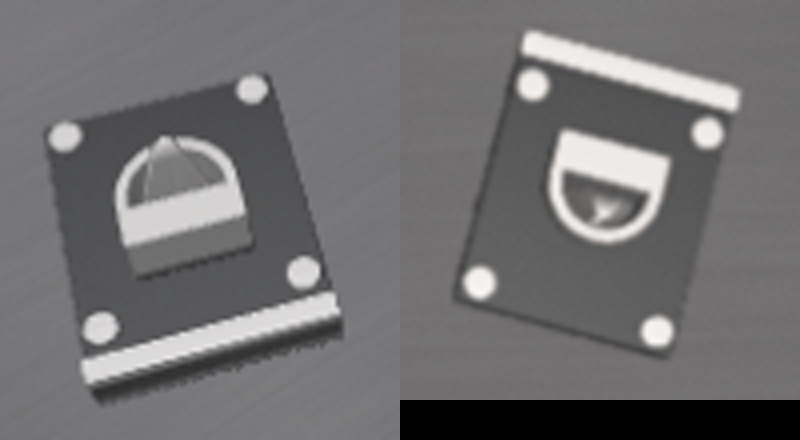

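In both views the collar sits over the D post with its square end toward the bar: scene crop (185,205), top crop (608,185). Its top is at 45.6 mm, where 45 is expected. It is about 0.8 mm off in x and 0.2 mm in y, with yaw within 1°.

```bash
python3 -c "
from cell import *
print(workorder.hand_in(), observe()['time'])"
```

```text
the job is handed in; nothing more can be done
the job is handed in; nothing more can be done
```

The D-bore collar is on the fixture's D post, flat on the plate and released. I handed the job in about 10 s into the 35 s allowed; the hand-in gives no verdict.

I gripped the collar across its straight sides, turned it about 20° to match the post, and lowered it until I felt the plate. Then I opened the jaws and retracted clear.

| Last check | Result | Needed |
|---|---|---|
| Collar centre from post_foot | about 0.8 mm in x, 0.2 mm in y | under 12 mm sideways |
| Top face height | 45.6 mm, which puts collar_mid about 15.6 mm above the plate | 10–20 mm |
| Angle to the fixture's x axis | within 1° | within 26° |
| Square end | on the stop-bar side | +x side |
| Upright | fit gave about 1.8°, probably noise from the depth camera and post surface | within 7° |

- **Forces:** the wrist force readings stayed within about 7 N.
- **Disagreement:** the two cameras differed by about 2 mm on positions, within their stated calibration, so I used the average.

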